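# Click the lid home on the bur block and keep it pressed

## Robot

A 7-joint arm with a two-finger parallel gripper is mounted at the origin on a cart in front of the work surface, level with it; the furniture and walls round the work are solid. World frame = base frame: x ahead of the robot, y to its left, z up, the work surface at z = 0. Lengths are in m, angles in rad, forces in N, time in s.
With the tool pointing down it reaches from about 0.4 to 0.85 m from the base axis. Payload 10.4 kg.
Tool frame: the origin (TCP) lies at the centre of the arm's flange, where the gripper is bolted on; the fingertips stand 173 mm ahead of it and the grasp point (between the pads) lies 155 mm ahead of it; z points along the fingers, y is the line along which they close (so a half turn about z gives the same grasp; the last joint's range is limited). The gripper opens to 85 mm and grips with 20 to 120 N. Pads are 22 mm wide; open, the fingers measure 114 mm over their backs; the gripper's body (76 mm by 85 mm) begins 54 mm behind the grasp point. The pads swing forward as they close: fully open they stand 13 mm farther back than shut.
Start: joints at [-1.275, 0.332, -0.065, 1.46, 0.022, 1.35, -0.088], TCP at [0.196, 0.594, 0.405] pointing down, gripper open.
Joint ranges: [-2.6, 2.6], [-0.5, 2.12], [-1.47, 1.34], [0.16, 2.42], [-1.27, 4.41], [0.06, 2.06], [-2.6, 2.6]. Speed limits (rad/s): [2.22, 2.22, 2.79, 2.79, 3.14, 3.14, 3.14].

## Interface

Orientations are given as a unit quaternion [x, y, z, w].
In Python, from workcell import manip, viewer, finder gives the robot as it stands.
- The arm moves only by the tool arm_command, never from a script. Its argument "plan" is a list of rows, each an object with "dp": the shift along the tool's x, y, z in mm, a list of three; "spin": the turn about the tool's z in rad. A call has 1 to 5 rows; each row shifts and turns the commanded pose from where the row before left it, along the tool's axes as they then stand; what a row does not reach is not made up. A row lasts 1/10 s, in which the tool goes at most 50 mm and 8.59 degrees, less where a joint would pass 70% of its speed; a pose out of reach is approached as far as the arm can. A call is refused whole if a number of a shift passes 50 or a number of a turn 0.15, either way. A call with a gripper value outside its range is refused whole. "grip" is the closure, from -1 (fully open) to 1 (shut), set as the call begins (left out, the last holds). The fingers move at their own pace and stop on an object; "newtons" is the grip in N (left out, the last holds). Time passes only in rows, so rows that do not move let the fingers close. It gives the time, the measured TCP pose, the force, the opening and the grip force at its end, in the units of the state.
- manip.get_obs(): the state, without advancing time (a new reading comes with each control period).
- viewer.camera(name): name is "scene" or "top" or "wrist"; returns the picture (384x512x3 uint8, blue, green, red); there is no depth.
- viewer.camera_params(name): a dict with "vertical_fov" (degrees; the focal length in pixels is half the picture's height over the tangent of half this angle, whatever the lens; pixels are square), "cx", "cy" (the principal point, pixels), "k1" (the pictures are not rectified: a ray, as slopes to the right and down, at radius r is drawn at 1 + k1 r^2 times it, then the intrinsics apply), "R" (3x3) and "t" (3): a world point X has camera coordinates R X + t; the wrist camera has in their place "T_tool_cam" (4x4, takes a point from camera to tool coordinates, whose origin is the TCP and whose axes are the flange's). Camera axes: x right, y down, z forward; pixel columns grow to the right and rows downward; lengths in m; the calibration is good to about 2 mm. A picture is of the moment at which its call begins: read the wrist's pose just before it. camera_params takes no time and is no camera call.
- manip.hand_in(): hands the job in; it is judged then, once.
Trained networks look in the newest picture that a camera, given by its name, has taken for a name from the list of things; names that differ only in an ending like _2 or _b are one class to them, and where a whole thing is asked for, a point or a joint stands for the part that bears it (a point fixed in the world has none). Each returns a list of dicts, best first, with "score" (0 to 1); they miss things now and then, are a little off and sometimes report something else, mostly with a low value. They report only what shows in the picture. A call takes as long as a camera call. They do not tell look-alikes from the thing itself.
- finder.find_in(camera, thing): "position" ([x, y, z] in m, in world coordinates, good to about 4 mm: the middle of the surface that is visible of it).
The state is a dict: "clock": time; "joint_pos": joint angles; "joint_velocities": joint speeds; "tau": joint torques, N m; "position": TCP position; "ee_rot": TCP orientation; "ft_force": force on the tool from outside, world axes, zero at the start; "torque": the same for the moment, N m; "grip_width": opening from 0.0 (shut) to 1.0 (fully open); "grasp_force": force on a finger pad.
Only numpy, scipy, OpenCV 4.12 (cv2) and the standard library are available. Lean on these libraries where they do the work, as an engineer would, in place of code of your own. Each camera call takes 0.05 s, during which the arm holds its last target. There are 200 camera calls.

## Task

The burs on the bench stand open to the dust: pick their round metal lid out of the red work tray without shoving the other things in it about, lower it straight over the burs without bumping them, and press it down on the bur block where it stands until it clicks past the ring and sits fully home all round. Keep pressing after the click, firmly but without forcing it: finish while still gripping the lid and pressing it down on the block; do not let go.

Things in the scene. Friction and masses are not known exactly. Their poses are not given: they have to be found in the camera images.
- lid_mid (a point): Middle (half-way up) of the loose bur lid: a plain turned metal cup standing mouth down, outer diameter 54 mm, height 48 mm, so its mouth is 24 mm below this point. Grip it round the outside, e.g. with the pads 36 mm above the mouth. About 80 g. z up. Inside: free bore 45.6 mm at a lip 4 mm above the mouth, bevelled below (50 mm wide at the mouth); roof 41.5 mm above the mouth.
- bur_lid: The same lid; origin at the centre of its mouth (lower edge), z up towards its closed top.
- bur_block: Loose round blue aluminium bur block, diameter 54 mm, 22 mm high, about 0.3 kg, origin at the centre of its underside, z up. It carries burs standing upright and, round them on its top, a collar (outer diameter 43 mm, 10 mm high) with a black O-ring.
- block_seat (a point): Centre of the block's flat top face (22 mm above the bench), the seat of the lid: when home, the lid's mouth lies on this face all round and the lid's mouth centre is at this point. Without a push the lid stops on the O-ring about 6 mm higher; about 9 N pushes its lip over the ring, at about 3 mm the resistance falls away (the click), then the lid drops to the seat and pushes back firmly.
- burs: The upright burs on the block: they fill a cylinder of 37 mm diameter on the block's axis, tips up to 62 mm above the bench. Same frame as bur_block.
- work_tray: Red work tray, fixed, 140 mm (its x) by 200 mm (its y), walls 40 mm high, floor 2 mm thick; origin under its centre. The lid and three other things stand on its floor in two rows of two, rows along its y; places vary. There is at least 26 mm of room beside the lid along the tray's y, less along its x.
- task_lamp: Bench lamp, fixed, pushed up; keep the arm off it. Its light bar hangs level between robot and work: x 0.24 to 0.36, y -0.31 to 0.31, underside 0.71 above the bench. From it the lamp's arm (y -0.07 to 0.01) slopes down to its post at x 0.78, z 0.46. Arms with a high elbow pass below it by keeping low and leaning the fingers about 25 degrees (wrist towards the robot). Origin on the bench at (0.52, 0.10).
- jar_mid (a point): Middle of the small glaze jar with black screw lid in the tray, 41 mm diameter, 35 mm high. Leave it alone.
- pot_mid (a point): Middle of the low aluminium dish of green wax in the tray, 44 mm diameter, 20 mm high. Leave it alone.
- model_mid (a point): Point 8 mm above the underside of the beige plaster jaw model in the tray, 57 by 66 mm (long side along the tray's y), 28 mm high. Leave it alone.
There are look-alikes about, which are no part of the job. Leave any orange or purple look-alike of the bur_block alone.

How it is judged:
By the outcome, as a careful person would: the job done as asked, in the order asked, and still so for the second after the job is handed in, while the arm keeps its last pose, push and grip.
It also fails if it takes over 38 s, if anything falls off the work surface, if the arm or the gripper's body presses on something with over 40 N, if the wrist force passes 120 N, or if a joint passes its speed limit or range.

## Working session

There is one attempt and no reset: what is moved stays moved. The work goes in short steps, Python scripts to look and compute and a tool call to move; the robot and the scene stay as the last step left them, time stands still between calls to the robot, and variables do not carry over. Pictures are saved under pics/ and viewed, at most 10 in all, crops included, and the job is handed in when it is done.

Besides the shell and the picture viewer there is one more tool, called after "Call:" as name([rows], argument=value, ...), one row to a line, values as JSON. arm_command: Moves the arm, as the interface text tells. Its arguments: {"type":"object","properties":{"plan":{"type":"array","items":{"type":"object","properties":{"dp":{"type":"array","items":{"type":"number"}},"spin":{"type":"number"}}}},"grip":{"type":"number"},"newtons":{"type":"number"}},"required":["plan"]}

```bash
mkdir -p pics; cat > h.py <<'E'
import numpy as np, cv2
from scipy.spatial.transform import Rotation as Ro
from workcell import manip, viewer, finder
def cam(name):
    p=viewer.camera_params(name); f=192/np.tan(np.radians(p["vertical_fov"])/2)
    if "R" in p: R=np.array(p["R"]);t=np.array(p["t"])
    else:
        o=manip.get_obs(); T=np.eye(4);T[:3,:3]=Ro.from_quat(o["ee_rot"]).as_matrix();T[:3,3]=o["position"]
        W=np.linalg.inv(T@np.array(p["T_tool_cam"])); R=W[:3,:3];t=W[:3,3]
    K=np.array([[f,0,p["cx"]],[0,f,p["cy"]],[0,0,1]]); D=np.array([p["k1"],0,0,0,0])
    return R,t,K,D
def proj(c,X):
    R,t,K,D=c; return cv2.projectPoints(np.atleast_2d(np.array(X,float)),cv2.Rodrigues(R)[0],t,K,D)[0][:,0]
def ray(c,uv,z):
    R,t,K,D=c; u=cv2.undistortPoints(np.array([[uv]],float),K,D)[0,0]
    d=R.T@np.array([*u,1]); C=-R.T@t; return C+d*(z-C[2])/d[2]
E
python3 - <<'E'
from h import *
o=manip.get_obs(); print({k:np.round(v,3) for k,v in o.items()})
ims=[]
for n in("scene","top"):
    im=viewer.camera(n); cv2.imwrite(f"pics/{n}0.png",im)
    for th in("lid_mid","bur_block","block_seat","work_tray","jar_mid","pot_mid","model_mid"):
        for d in finder.find_in(n,th)[:4]:
            print(n,th,round(d["score"],2),np.round(d["position"],3),np.round(proj(cam(n),d["position"])[0]))
    ims.append(im)
E
```

```text
{'clock': np.float64(0.0), 'joint_pos': array([-1.275,  0.333, -0.065,  1.461,  0.022,  1.35 , -0.088]), 'joint_velocities': array([-0.   , -0.   , -0.   ,  0.001, -0.001, -0.   , -0.001]), 'tau': array([-1.0000e-03, -6.2544e+01,  4.9000e-02, -3.9161e+01,  1.6000e-02,
        1.0000e-02, -0.0000e+00]), 'position': array([0.196, 0.593, 0.404]), 'ee_rot': array([ 0.159,  0.987, -0.001, -0.   ]), 'ft_force': array([ 0.372, -0.721, -0.135]), 'torque': array([ 0.02 ,  0.003, -0.012]), 'grasp_force': np.float64(0.0), 'grip_width': np.float64(1.0)}
scene lid_mid 0.98 [0.532 0.342 0.04 ] [209. 163.]
scene bur_block 0.94 [0.575 0.135 0.026] [287. 207.]
scene bur_block 0.85 [0.6   0.052 0.022] [329. 226.]
scene bur_block 0.58 [0.491 0.046 0.022] [274. 247.]
scene block_seat 0.9 [0.602 0.049 0.024] [331. 225.]
scene block_seat 0.86 [0.574 0.14  0.024] [284. 207.]
scene block_seat 0.64 [0.495 0.047 0.019] [276. 248.]
scene block_seat 0.54 [0.757 0.038 0.117] [412. 155.]
scene work_tray 0.8 [0.498 0.287 0.022] [206. 185.]
scene jar_mid 0.64 [0.467 0.343 0.036] [179. 171.]
scene pot_mid 0.55 [0.54
[... 189 characters left out ...]
_mid 0.69 [0.506 0.32  0.004] [191. 196.]
top bur_block 0.74 [0.604 0.059 0.023] [305. 156.]
top bur_block 0.72 [0.579 0.14  0.02 ] [270. 166.]
top bur_block 0.71 [0.502 0.057 0.026] [305. 201.]
top bur_block 0.6 [0.535 0.353 0.046] [174. 182.]
top block_seat 0.86 [0.504 0.059 0.021] [304. 200.]
top block_seat 0.83 [0.579 0.143 0.023] [268. 166.]
top block_seat 0.63 [0.604 0.062 0.019] [303. 156.]
top work_tray 0.76 [0.51  0.322 0.004] [190. 195.]
top jar_mid 0.63 [0.471 0.353 0.032] [174. 211.]
top pot_mid 0.68 [0.554 0.278 0.015] [209. 176.]
top pot_mid 0.46 [0.506 0.319 0.005] [191. 196.]
top model_mid 0.77 [0.491 0.25  0.017] [221. 203.]
top model_mid 0.69 [0.535 0.354 0.046] [174. 182.]
```

```bash
python3 -c "
import cv2
for n in('scene','top'):
    im=cv2.imread(f'pics/{n}0.png'); cv2.imwrite(f'pics/{n}1.png',cv2.resize(im,(800,600)))"
```

```text
(no output)
```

View pics/scene1.png

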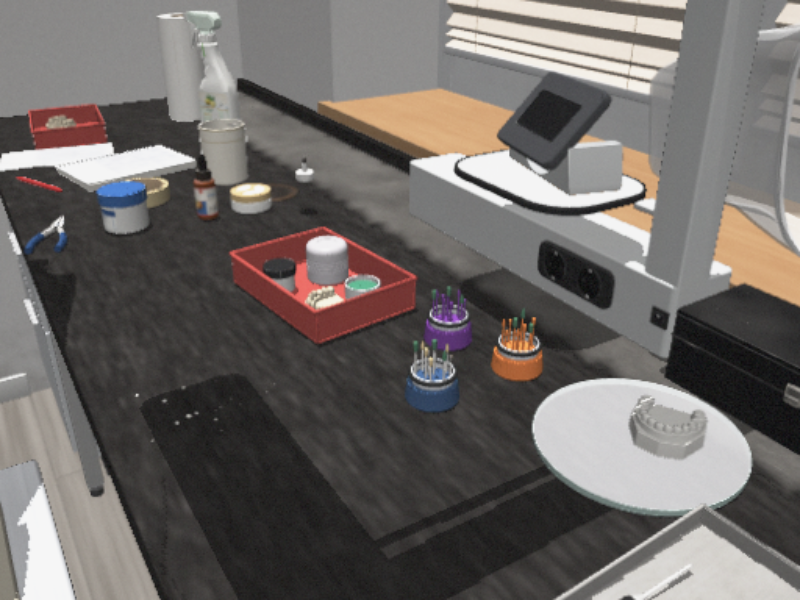

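View pics/top1.png

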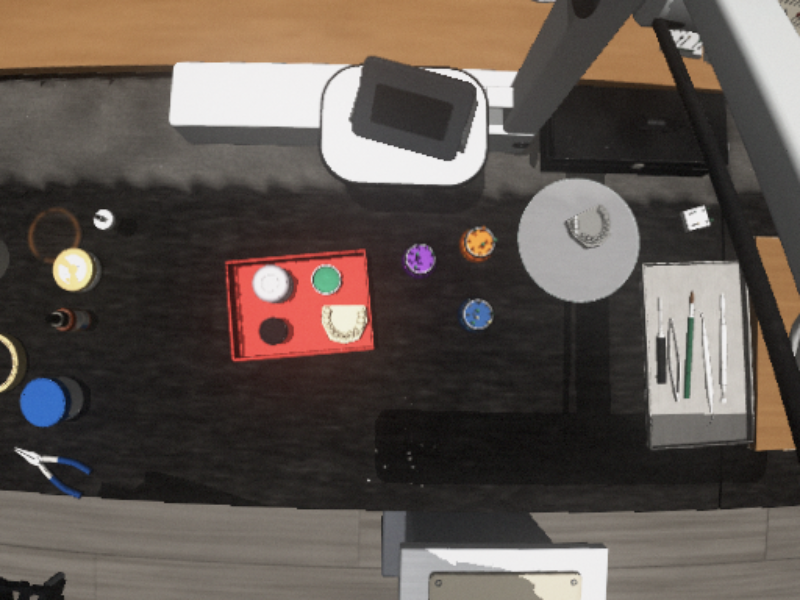

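Candidates, in native 512×384 pixels:
- **Lid:** the plain light-grey cup in the tray at scene (209,163) / top (174,183). The possible mix-ups are the black-lidded jar (179,171), the green dish (228,181) and the cream jars outside the tray at (160,127) and (143,95).
- **Block:** the blue one at scene (276,248) / top (305,201). The orange one (331,226) and the purple one (287,207) are look-alikes.

I'll move down first, then look from closer up.

Call:
arm_command([
  {"dp": [0, 0, 20], "spin": -0.08},
  {"dp": [0, 0, 20], "spin": -0.08},
  {"dp": [0, 0, 20], "spin": -0.08},
  {"dp": [0, 0, 20], "spin": -0.08},
  {"dp": [0, 0, 0], "spin": -0.08},
], grip=-1)

```text
clock: 1.3
position: [0.1957, 0.5927, 0.3215]
ee_rot: [-0.042, 0.999, -0.002, -0.001]
ft_force: [-0.8, -0.5, 0.2]
grip_width: 1.003
grasp_force: 0.0
```

```bash
python3 - <<'E'
from h import *
o=manip.get_obs(); print({k:np.round(o[k],4) for k in("clock","joint_pos","position","ee_rot","ft_force")})
c=cam("top"); im=cv2.imread("pics/top0.png"); b,g,r=[im[...,i].astype(int) for i in range(3)]
m=((r-g>70)&(r-b>70)).astype(np.uint8); m[:,:130]=0;m[:,260:]=0;m[:150]=0
m=cv2.morphologyEx(m,cv2.MORPH_CLOSE,np.ones((25,25)))
n,l,s,_=cv2.connectedComponentsWithStats(m);k=1+np.argmax(s[1:,4]);
box=cv2.boxPoints(cv2.minAreaRect(cv2.findContours((l==k).astype(np.uint8),0,2)[0][0]))
P=np.array([ray(c,p,.04) for p in box]);print(np.round(box),"\n",np.round(P,3),P.mean(0))
for i in range(4): d=P[(i+1)%4]-P[i]; print(np.linalg.norm(d),np.degrees(np.arctan2(d[1],d[0])))
print("C",-c[0].T@c[1])
E
```

```text
{'clock': np.float64(1.3), 'joint_pos': array([-1.2275,  0.3902, -0.1244,  1.5615,  0.0504,  1.1977,  0.2942]), 'position': array([0.1957, 0.5927, 0.3215]), 'ee_rot': array([-4.230e-02,  9.991e-01, -2.200e-03, -7.000e-04]), 'ft_force': array([-0.8358, -0.4752,  0.2116])}
[[143. 166.]
 [234. 159.]
 [239. 224.]
 [148. 231.]] 
 [[0.568 0.427 0.04 ]
 [0.591 0.222 0.04 ]
 [0.446 0.206 0.04 ]
 [0.423 0.408 0.04 ]] [0.50725853 0.31584166 0.04      ]
0.20587644006069927 -83.56527609066661
0.14596864988535532 -173.4705642798025
0.20387548531461366 96.55229466426847
0.14640398010368308 7.312437954694264
C [0.47305809 0.19873433 0.89214804]
```

Call:
arm_command([
  {"dp": [-38, -27, 10], "spin": -0.03},
  {"dp": [-38, -27, 10], "spin": 0},
  {"dp": [-38, -27, 10], "spin": 0},
  {"dp": [-38, -27, 10], "spin": 0},
  {"dp": [-38, -27, 10], "spin": 0},
])

```text
clock: 1.8
position: [0.4005, 0.4781, 0.2746]
ee_rot: [-0.056, 0.998, 0.0, 0.0]
ft_force: [0.3, 0.8, 0.3]
grip_width: 1.0
grasp_force: 0.0
```

```bash
python3 - <<'E'
from h import *
o=manip.get_obs(); print({k:np.round(o[k],4) for k in("clock","joint_pos","position","ee_rot","ft_force","tau")})
ims=[viewer.camera(n) for n in("scene","top","wrist")]
cv2.imwrite("pics/a.png",np.vstack([np.hstack([cv2.resize(i,(400,300)) for i in ims[:2]]),np.hstack([cv2.resize(ims[2],(400,300)),np.zeros((300,400,3),np.uint8)])]))
cs=cam("scene");ct=cam("top");print("Cscene",-cs[0].T@cs[1])
for n,X in dict(elbow=[.1,.1,.75],barend=[.24,.31,.71],bar2=[.36,.31,.71],tcp=o["position"]).items(): print(n,proj(cs,X)[0],proj(ct,X)[0])
E
```

```text
{'clock': np.float64(1.8), 'joint_pos': array([-0.9224,  0.4266, -0.031 ,  1.6146,  0.0144,  1.1   ,  0.725 ]), 'position': array([0.4005, 0.4781, 0.2746]), 'ee_rot': array([-5.560e-02,  9.985e-01,  3.000e-04,  2.000e-04]), 'ft_force': array([0.3026, 0.7749, 0.3075]), 'tau': array([ -4.1471, -68.217 ,   0.25  , -34.1269,   0.2147,   0.4856,
        -1.6814])}
Cscene [ 0.14970144 -0.45377919  0.42590333]
elbow [-238.46212437 -545.36107812] [190.15542451 -80.90858946]
barend [ -36.17811893 -328.45548638] [ 56.67949623 572.56068306]
bar2 [  73.66831396 -307.48435973] [ 18.54568125 425.65100217]
tcp [108.54310144  36.66966322] [ 71.01955164 250.73827413]
```

View pics/a.png

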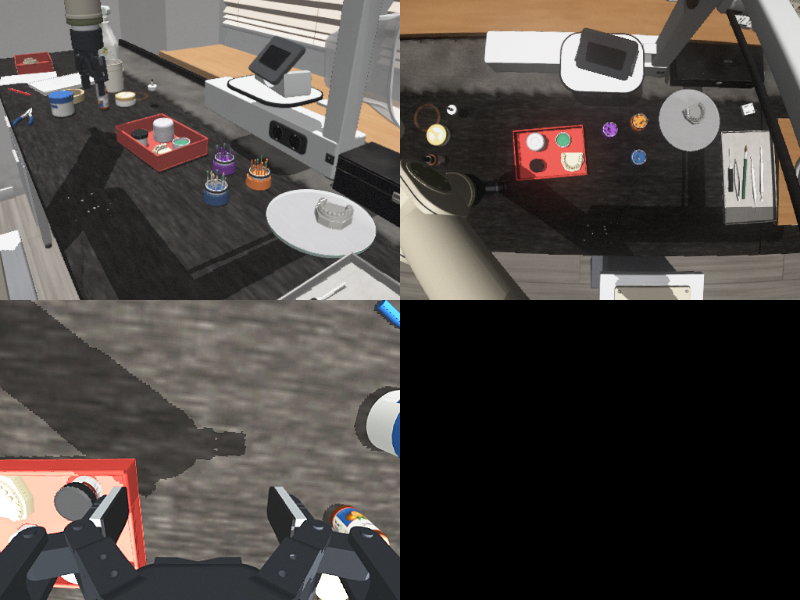

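The collage shows the forearm entering the top view at lower left. Its height against the light bar matters, so I'll measure it from the silhouette.

```bash
python3 - <<'E'
from h import *
im=viewer.camera("top"); cv2.imwrite("pics/top2.png",im); im0=cv2.imread("pics/top0.png")
d=cv2.absdiff(im,im0).max(2); 
hsv=cv2.cvtColor(im,cv2.COLOR_BGR2HSV)
crop=cv2.resize(im[200:384,0:246],(800,598),interpolation=cv2.INTER_NEAREST); cv2.imwrite("pics/topc.png",crop)
c=cam("top"); o=manip.get_obs(); a=np.arctan2(o["position"][1],o["position"][0])
C=-c[0].T@c[1]; n=np.array([-np.sin(a),np.cos(a),0]); e=np.array([np.cos(a),np.sin(a),0])
print("cam: off-plane",C@n,"r",C@e)
for rows in range(230,384,20): print(rows,''.join('#' if v>25 else '.' for v in d[rows,0:240:3]))
E
```

```text
cam: off-plane -0.23540306926106358 r 0.45592179697269125
230 #####.....................#..#.#..................######........................
250 #################.##.........#.....#............................................
270 ################................................................................
290 ########################........................................................
310 #############################.##................................................
330 #########################......########.........................................
350 .....#######################........#########...................................
370 ##......##########################........########..............................
```

View pics/topc.png

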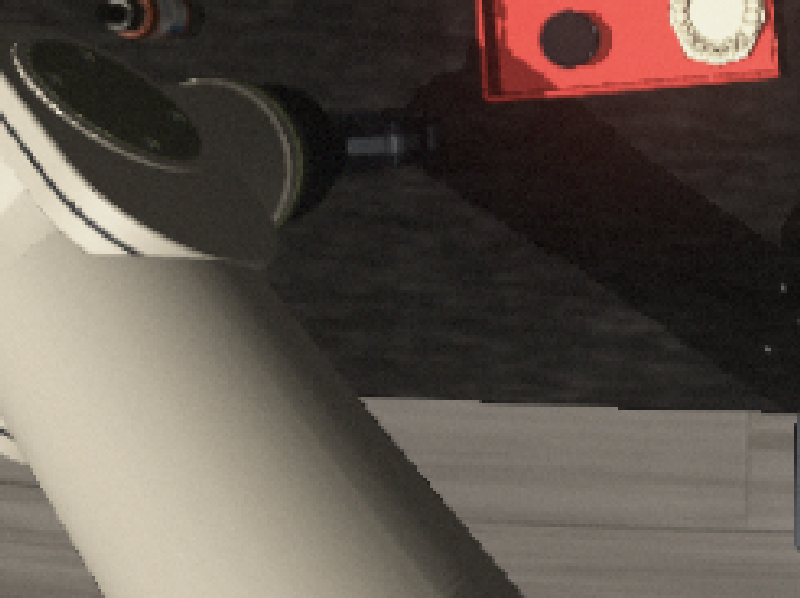

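The crop shows the cylindrical forearm, with its right edge at about crop (270,275)→(520,595) and its left edge at about (0,390)→(105,595). I'll fit a cylinder to those edges.

```bash
python3 - <<'E'
from h import *
from scipy.optimize import least_squares
c=cam("top"); o=manip.get_obs(); p=np.array(o["position"]); a=np.arctan2(p[1],p[0]); e=np.array([np.cos(a),np.sin(a),0]); n=np.array([-e[1],e[0],0])
C=-c[0].T@c[1]; pts=[(83,284.6),(121,333),(160,383),(0,320),(16,352),(32.3,383)]
D=[(lambda d:d/np.linalg.norm(d))(ray(c,q,0)-C) for q in pts]
def f(x,s=None):
    z,R,s_=x[0],x[1],x[2] if s is None else s
    u=e+np.array([0,0,s_]);u/=np.linalg.norm(u);A=.35*e+np.array([0,0,z])
    out=[]
    for i,d in enumerate(D):
        k=np.cross(u,d);k/=np.linalg.norm(k); out.append(abs((C-A)@k)-R)
    return out
print(least_squares(f,[.6,.06,-.5])); r=least_squares(lambda x:f(x,-.507),[.6,.06]);print("fixed slope",r.x,r.fun)
# kinematic fit
J=np.array([[.333,1.461,.404,np.hypot(.196,.593)],[.3902,1.5615,.3215,np.hypot(.1957,.5927)],[.4266,1.6146,.2746,np.hypot(.4005,.4781)]])
def g(x): L1,L2,h,a0=x; t=J[:,0];w=t+J[:,1]; return np.r_[h+L1*np.cos(t)+L2*np.cos(w)-J[:,2],a0+L1*np.sin(t)+L2*np.sin(w)-J[:,3]]
r=least_squares(g,[.43,.49,.1,0]);print("kin",r.x,np.abs(r.fun).max())
E
```

```text
message: `gtol` termination condition is satisfied.
     success: True
      status: 1
         fun: [-1.392e-03  5.825e-04  8.216e-04 -1.395e-03  4.440e-05
                1.339e-03]
           x: [ 5.466e-01  5.001e-02 -4.316e-01]
        cost: 3.3466837752756357e-06
         jac: [[ 4.130e-01 -1.000e+00  8.236e-02]
               [ 4.092e-01 -1.000e+00  5.177e-02]
               ...
               [-5.893e-01 -1.000e+00 -1.028e-01]
               [-5.914e-01 -1.000e+00 -8.111e-02]]
        grad: [-2.357e-10  1.108e-11  3.920e-11]
  optimality: 2.3574064748899115e-10
 active_mask: [ 0.000e+00  0.000e+00  0.000e+00]
        nfev: 4
        njev: 4
fixed slope [0.5583867  0.05081485] [-3.55348823e-03  6.89626433e-04  2.90559594e-03  3.79889675e-04
 -3.21350465e-05 -3.89488726e-04]
kin [ 0.45817221  0.48896515  0.0792961  -0.00261017] 0.0014140235535115009
```

Call:
arm_command([
  {"dp": [-31, -30, -1], "spin": 0},
  {"dp": [-31, -30, -1], "spin": 0},
  {"dp": [-31, -30, -1], "spin": 0},
  {"dp": [-31, -30, -1], "spin": 0},
  {"dp": [-31, -30, -1], "spin": 0},
])

```text
clock: 2.5
position: [0.5697, 0.3481, 0.2803]
ee_rot: [-0.057, 0.998, 0.001, 0.0]
ft_force: [0.0, 0.7, 0.5]
grip_width: 1.001
grasp_force: 0.0
```

```bash
python3 - <<'E'
from h import *
o=manip.get_obs(); print({k:np.round(o[k],4) for k in("clock","position","ee_rot","joint_velocities")})
im=viewer.camera("wrist"); cv2.imwrite("pics/w1n.png",im); cv2.imwrite("pics/w1.png",cv2.resize(im,(800,600)))
c=cam("wrist")
for th in("lid_mid","jar_mid","pot_mid","model_mid","work_tray"):
    for d in finder.find_in("wrist",th)[:3]: print(th,round(d["score"],2),np.round(d["position"],3),np.round(proj(c,d["position"])[0]))
T=Ro.from_quat(o["ee_rot"]).as_matrix(); print("grasp",proj(c,np.array(o["position"])+T@[0,0,.155]), "ground below",proj(c,[o["position"][0],o["position"][1],.05]))
E
```

```text
{'clock': np.float64(2.5), 'position': array([0.5697, 0.3481, 0.2803]), 'ee_rot': array([-5.700e-02,  9.984e-01,  7.000e-04,  1.000e-04]), 'joint_velocities': array([ 0.5309,  0.2893,  0.1392, -0.4396, -0.086 ,  0.1538,  0.6794])}
lid_mid 0.86 [0.536 0.356 0.048] [282. 150.]
pot_mid 0.86 [0.546 0.28  0.021] [177. 147.]
model_mid 0.9 [0.49  0.256 0.017] [148.  66.]
work_tray 0.88 [0.502 0.317 0.005] [233.  92.]
grasp [[269.83269016 249.58766842]] ground below [[264.10485197 196.88536899]]
```

View pics/w1.png

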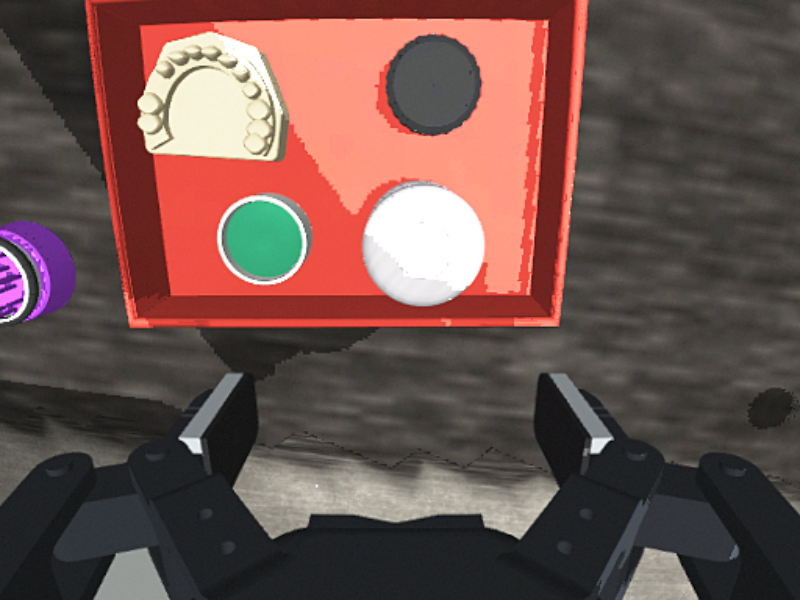

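The wrist view shows the plain round white-lit cup, with no screw lid, at 800-px (424,244). Its neighbours are the green dish (264,238), the black jar (434,84) and the jaw model (213,100). That confirms the lid. Next I'll measure its centre, and set the gripper partly open so the fingers fit the gaps.

```bash
cat >> h.py <<'E'
def lidfit(im):
    hsv=cv2.cvtColor(im,cv2.COLOR_BGR2HSV); m=((hsv[...,1]<45)&(hsv[...,2]>120)).astype(np.uint8)
    m=cv2.morphologyEx(m,cv2.MORPH_OPEN,np.ones((5,5)))
    n,l,s,ce=cv2.connectedComponentsWithStats(m); return m,l,s,ce
def totool(d,o): return Ro.from_quat(o["ee_rot"]).as_matrix().T@np.array(d)
E
python3 - <<'E'
from h import *
o=manip.get_obs(); im=viewer.camera("wrist"); c=cam("wrist"); print(np.round(o["position"],4),np.round(o["ee_rot"],4))
m,l,s,ce=lidfit(im)
k=[i for i in range(1,len(s)) if s[i,4]>2000 and abs(ce[i][0]-270)<40 and ce[i][1]<210]
for i in k:
    cn=cv2.findContours((l==i).astype(np.uint8),0,1)[0][0]; cc,R=cv2.minEnclosingCircle(cn); el=cv2.fitEllipse(cv2.convexHull(cn))
    for q in(cc,el[0]): P=ray(c,q,.05); print(q,R,el[1],np.round(P,4),"R at .05", np.linalg.norm(ray(c,(q[0]+R,q[1]),.05)-P))
    d=P-np.array(o["position"]); d[2]=.193-o["position"][2]; print("tool mm",np.round(totool(d,o)*1000,1))
g=cam("wrist"); C=-g[0].T@g[1]; print("cam",C, finder.find_in("wrist","lid_mid")[:1])
# tray edges (red mask)
b,gg,r=[im[...,i].astype(int) for i in range(3)]; mm=((r-gg>60)&(r-b>60)).astype(np.uint8); mm=cv2.morphologyEx(mm,cv2.MORPH_CLOSE,np.ones((15,15)))
n_,l_,s_,_=cv2.connectedComponentsWithStats(mm);kk=1+np.argmax(s_[1:,4]); ys,xs=np.where(l_==kk); 
low=np.array([(x,ys[xs==x].max()) for x in range(110,340,5)],float); P=np.array([ray(c,q,.04)[:2] for q in low]); vx=np.polyfit(P[:,1],P[:,0],1); print("far rim angle from y (deg)",np.degrees(np.arctan(vx[0])))
E
```

```text
[0.5681 0.3496 0.2798] [-5.710e-02  9.984e-01  7.000e-04 -4.000e-04]
(267.8509521484375, 157.605712890625) 40.37644577026367 (77.00201416015625, 80.23039245605469) [0.5332 0.3564 0.05  ] R at .05 0.02682749812455823
(268.092041015625, 158.2530059814453) 40.37644577026367 (77.00201416015625, 80.23039245605469) [0.5337 0.3566 0.05  ] R at .05 0.026844295562657265
tool mm [33.3 10.9 86.8]
cam [0.49605209 0.3419429  0.24956956] [{'position': [0.5306, 0.3543, 0.0472], 'score': 0.79}]
far rim angle from y (deg) -6.6652480310952695
```

Call:
arm_command([
  {"dp": [0, 0, 0], "spin": 0},
], grip=-0.55, newtons=40)

```text
clock: 3.0
position: [0.5687, 0.3487, 0.2799]
ee_rot: [-0.057, 0.998, 0.0, -0.0]
ft_force: [-0.3, 0.2, 0.3]
grip_width: 0.857
grasp_force: 0.0
```

Call:
arm_command([
  {"dp": [11, 4, 0], "spin": 0},
  {"dp": [11, 4, 10], "spin": 0},
  {"dp": [11, 4, 15], "spin": 0},
  {"dp": [0, 0, 15], "spin": 0},
  {"dp": [0, 0, 0], "spin": 0},
])

```text
clock: 3.5
position: [0.5344, 0.3555, 0.2374]
ee_rot: [-0.056, 0.998, -0.001, -0.002]
ft_force: [0.1, -0.2, 0.1]
grip_width: 0.775
grasp_force: 0.0
```

```bash
python3 - <<'E'
from h import *
im=viewer.camera("wrist"); o=manip.get_obs(); im=viewer.camera("wrist"); c=cam("wrist"); print(np.round(o["position"],4),np.round(o["ee_rot"],4),o["grip_width"],np.round(o["ft_force"],1))
T=Ro.from_quat(o["ee_rot"]).as_matrix()
L=[.5342,.3565,.05]; vis=cv2.resize(im,(800,600)); 
def dr(X,col):
    for q in proj(c,X): cv2.circle(vis,tuple(int(v*1.5625) for v in q),2,col,-1)
a=np.linspace(0,6.28,60); dr(np.c_[L[0]+.027*np.cos(a),L[1]+.027*np.sin(a),0*a+.05],(255,0,255))
dr([np.array(o["position"])+T@[0,0,o["position"][2]-.05]],(0,255,0))
cv2.imwrite("pics/w2.png",vis)
E
```

```text
[0.5353 0.3554 0.2387] [-5.560e-02  9.985e-01 -6.000e-04 -7.000e-04] 0.7794833321369204 [0.6 0.1 0.4]
```

View pics/w2.png

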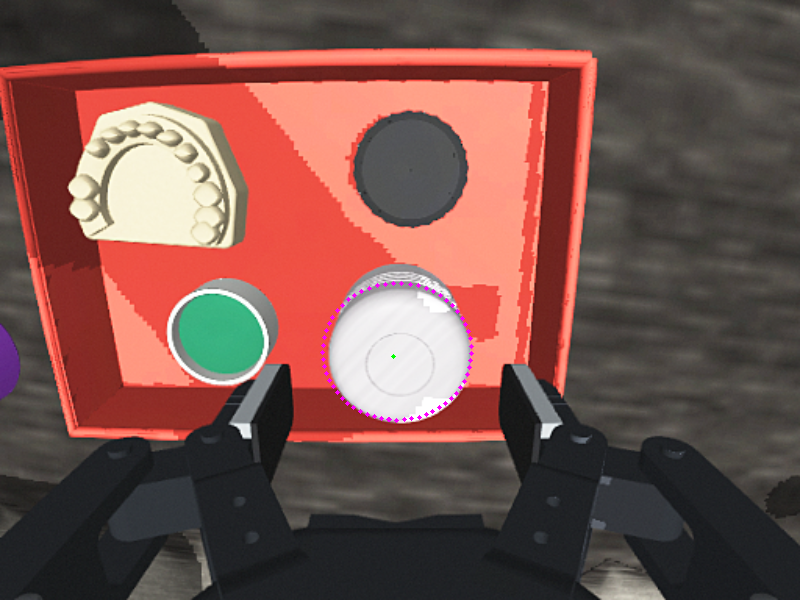

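The magenta lid outline fits the cup to about 1 mm, and the pads are roughly symmetric about it. I'll go down and close.

Call:
arm_command([
  {"dp": [0, 1.5, 10], "spin": 0},
  {"dp": [0, 0, 12], "spin": 0},
  {"dp": [0, 0, 12], "spin": 0},
  {"dp": [0, 0, 11], "spin": 0},
  {"dp": [0, 0, 0], "spin": 0},
])

```text
clock: 4.1
position: [0.5347, 0.3566, 0.1923]
ee_rot: [-0.056, 0.998, -0.001, -0.001]
ft_force: [-0.4, -0.2, -0.2]
grip_width: 0.775
grasp_force: 0.0
```

Call:
arm_command([
  {"dp": [0, 0, 0], "spin": 0},
  {"dp": [0, 0, 0], "spin": 0},
  {"dp": [0, 0, 0], "spin": 0},
  {"dp": [0, 0, 0], "spin": 0},
], grip=1, newtons=50)

```text
clock: 4.5
position: [0.5354, 0.3572, 0.195]
ee_rot: [-0.056, 0.998, 0.0, 0.0]
ft_force: [-0.1, 0.1, -0.8]
grip_width: 0.618
grasp_force: 52.3
```

Call:
arm_command([
  {"dp": [0, 0, 0], "spin": 0},
  {"dp": [0, 0, 0], "spin": 0},
])

```text
clock: 4.7
position: [0.5354, 0.3571, 0.1948]
ee_rot: [-0.056, 0.998, 0.0, 0.0]
ft_force: [-0.1, -0.2, -0.3]
grip_width: 0.613
grasp_force: 52.3
```

Call:
arm_command([
  {"dp": [0, 0, -8], "spin": 0},
  {"dp": [0, 0, -18], "spin": 0},
  {"dp": [0, 0, -22], "spin": 0},
  {"dp": [0, 0, -22], "spin": 0},
  {"dp": [0, 0, -15], "spin": 0},
])

```text
clock: 5.2
position: [0.5357, 0.3573, 0.2821]
ee_rot: [-0.056, 0.998, 0.001, 0.001]
ft_force: [-0.1, -1.1, -0.4]
grip_width: 0.614
grasp_force: 52.5
```

```bash
python3 - <<'E'
from h import *
viewer.camera("wrist");viewer.camera("top"); o=manip.get_obs(); im=viewer.camera("wrist"); c=cam("wrist"); print(np.round(o["position"],4),np.round(o["ee_rot"],4),o["grip_width"],np.round(o["ft_force"],1))
cv2.imwrite("pics/w3n.png",im); vis=cv2.resize(im,(800,600)); 
T=Ro.from_quat(o["ee_rot"]).as_matrix(); p=np.array(o["position"]); a=np.linspace(0,6.28,80)
for h,col in((.191-.048,(255,0,255)),(.191,(0,255,0))):
    X=p+(T@np.c_[.027*np.cos(a),.027*np.sin(a),0*a+h].T).T
    for q in proj(c,X): cv2.circle(vis,tuple(int(v*1.5625) for v in q),1,col,-1)
cv2.imwrite("pics/w3.png",vis)
b=viewer.camera("top")
for n in("top","scene"):
    viewer.camera(n)
    for d in finder.find_in(n,"bur_block")[:4]+finder.find_in(n,"block_seat")[:4]: print(n,round(d["score"],2),np.round(d["position"],3))
E
```

```text
[0.536  0.3575 0.2825] [-0.0555  0.9985  0.0013  0.0018] 0.6165767949122971 [ 0.8  0.1 -1.4]
top 0.96 [0.579 0.142 0.021]
top 0.78 [0.605 0.06  0.024]
top 0.73 [0.504 0.058 0.025]
top 0.95 [0.502 0.062 0.02 ]
top 0.6 [0.602 0.06  0.021]
scene 0.96 [0.599 0.054 0.021]
scene 0.88 [0.571 0.136 0.024]
scene 0.63 [0.492 0.045 0.022]
scene 0.97 [0.576 0.138 0.026]
scene 0.83 [0.598 0.051 0.024]
scene 0.58 [0.492 0.047 0.022]
```

View pics/w3.png

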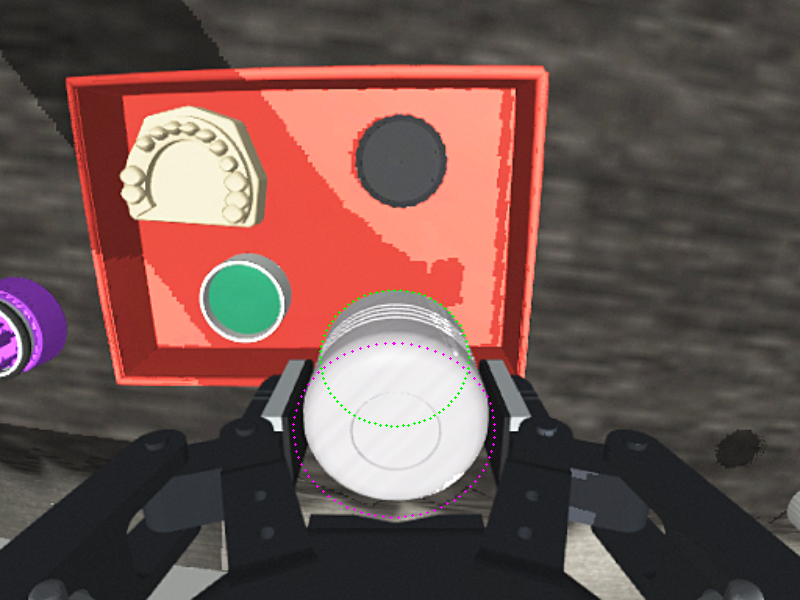

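The lid is held upright between the pads with its mouth about 191 mm ahead of the TCP. Next is carrying it above the bench to just beyond the blue block.

Call:
arm_command([
  {"dp": [2, -25, -1], "spin": 0},
  {"dp": [3, -40, -1], "spin": 0},
  {"dp": [3, -40, 0], "spin": 0},
  {"dp": [3, -40, 0], "spin": 0},
  {"dp": [3, -40, 0], "spin": 0},
])

```text
clock: 6.2
position: [0.5418, 0.1701, 0.2815]
ee_rot: [-0.056, 0.998, 0.0, -0.0]
ft_force: [0.3, -0.0, -1.4]
grip_width: 0.616
grasp_force: 52.5
```

Call:
arm_command([
  {"dp": [3, -40, 0], "spin": 0},
  {"dp": [2, -35, 0], "spin": 0},
  {"dp": [2, -25, 0], "spin": 0},
  {"dp": [1, -12, 0], "spin": 0},
  {"dp": [0, -5, 0], "spin": 0},
])

```text
clock: 6.7
position: [0.5471, 0.0537, 0.2816]
ee_rot: [-0.055, 0.998, 0.0, -0.0]
ft_force: [0.3, 0.9, 0.3]
grip_width: 0.62
grasp_force: 52.6
```

```bash
python3 - <<'E'
from h import *
for _ in range(4): viewer.camera("top")
o=manip.get_obs(); im=viewer.camera("wrist"); c=cam("wrist"); print(o["clock"],np.round(o["position"],4),np.round(o["ee_rot"],4),o["grip_width"],np.round(o["ft_force"],1))
cv2.imwrite("pics/w4n.png",im)
for th in("bur_block","block_seat","burs"):
    for d in finder.find_in("wrist",th)[:3]: print(th,round(d["score"],2),np.round(d["position"],4),np.round(proj(c,d["position"])[0]))
vis=cv2.resize(im,(800,600)); a=np.linspace(0,6.28,80)
b=[.500,.055]
for z,r,col in((.022,.027,(255,0,255)),(.0,.027,(0,255,0)),(.032,.0215,(0,255,255))):
    for q in proj(c,np.c_[b[0]+r*np.cos(a),b[1]+r*np.sin(a),0*a+z]): cv2.circle(vis,tuple(int(v*1.5625) for v in q),1,col,-1)
cv2.imwrite("pics/w4.png",vis)
E
```

```text
6.9 [0.547  0.0562 0.2816] [-5.660e-02  9.984e-01  3.000e-04 -1.000e-04] 0.6150028682302885 [-0.5 -0.  -1.1]
bur_block 0.82 [0.5699 0.1464 0.0204] [357. 230.]
bur_block 0.74 [0.5027 0.0588 0.0188] [262. 136.]
block_seat 0.97 [0.5675 0.1482 0.0235] [361. 229.]
block_seat 0.77 [0.5036 0.0549 0.0211] [257. 137.]
```

View pics/w4.png

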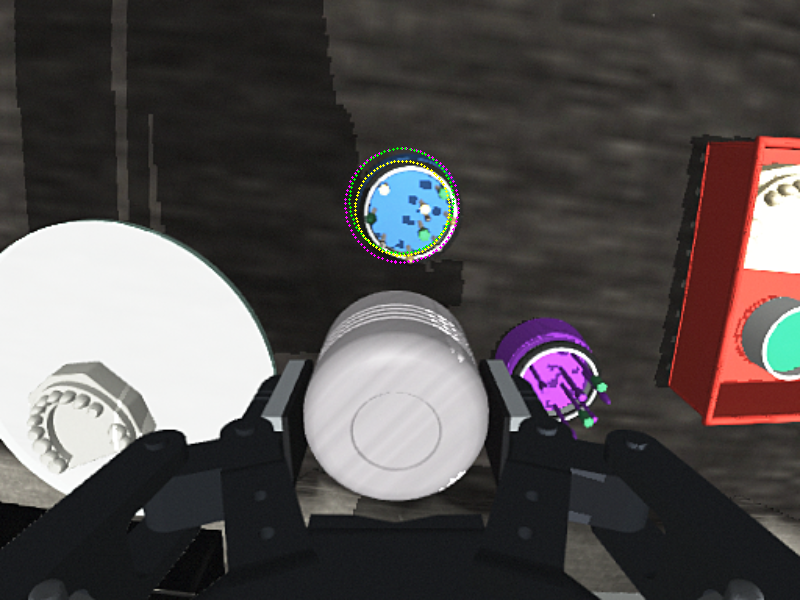

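The blue block is at 800-px (411,212) with a bright collar ring around it, purple is at (550,370), and the path is clear. I'll fit the collar ring.

```bash
python3 - <<'E'
from h import *
from scipy.optimize import least_squares
im=viewer.camera("wrist"); im=viewer.camera("wrist"); o=manip.get_obs(); c=cam("wrist"); p=np.array(o["position"]); print(np.round(p,4))
S=4; roi=cv2.resize(im[85:185,205:315],None,fx=S,fy=S,interpolation=cv2.INTER_CUBIC)
m=(roi.max(2)>140).astype(np.uint8); m=cv2.morphologyEx(m,cv2.MORPH_OPEN,np.ones((7,7)))
n,l,s,ce=cv2.connectedComponentsWithStats(m);k=1+np.argmax(s[1:,4])
cn=cv2.findContours((l==k).astype(np.uint8),0,1)[0]; cn=max(cn,key=len); h=cv2.convexHull(cn); el=cv2.fitEllipse(h)
full=lambda q:((q[0]+.5)/S-.5+205,(q[1]+.5)/S-.5+85)
P=ray(c,full(el[0]),.032)
E=np.array([ray(c,full(q[0]),.032)[:2] for q in h]); r=least_squares(lambda x:np.hypot(E[:,0]-x[0],E[:,1]-x[1])-x[2],[*P[:2],.02],loss="soft_l1",f_scale=.0003)
print("ellipse",el[1],P,"circle",r.x,np.abs(r.fun).max())
d=np.array([r.x[0],r.x[1],p[2]])-p; print("tool",np.round(totool(d,o)*1000,1))
v=cv2.resize(roi,None,fx=1.4,fy=1.4); a=np.linspace(0,6.28,120)
for R,z,col in((r.x[2],.032,(255,0,255)),(.027,.022,(0,255,0))):
    for q in proj(c,np.c_[r.x[0]+R*np.cos(a),r.x[1]+R*np.sin(a),0*a+z]): cv2.circle(v,(int((q[0]-205)*S*1.4),int((q[1]-85)*S*1.4)),1,col,-1)
cv2.imwrite("pics/roi.png",v)
E
```

```text
[0.547  0.0551 0.2817]
ellipse (239.0710906982422, 243.64706420898438) [0.50094804 0.05839278 0.032     ] circle [0.50134233 0.05843564 0.02148492] 0.0013879258638233027
tool [45.   8.4  0. ]
```

View pics/roi.png

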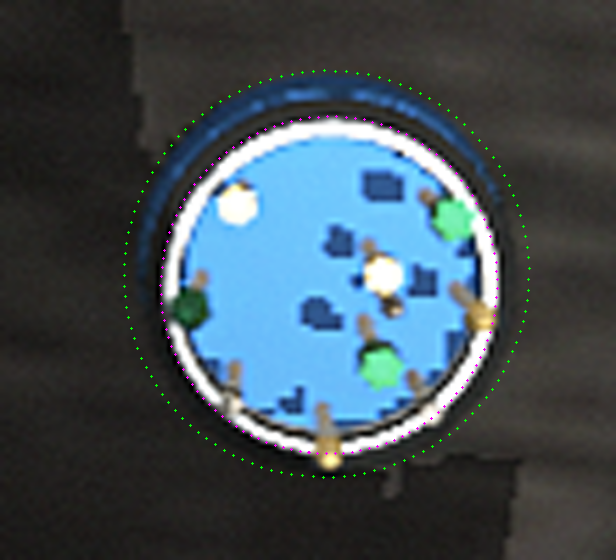

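The fitted ring (r = 21.48 mm, true value 21.5) lies exactly on the collar. I'll average a few frames to remove pose noise, and fit the held lid's outline in the same frames so that calibration bias cancels.

```bash
python3 - <<'E'
from h import *
from scipy.optimize import least_squares
p=viewer.camera_params("wrist"); _,_,K,D=cam("wrist"); Tc=np.array(p["T_tool_cam"]); M=np.linalg.inv(Tc)
c=(M[:3,:3],M[:3,3],K,D)   # camera w.r.t. tool frame
S=4; Q=[];Lf=[];zs=[]
for _ in range(5):
    im=viewer.camera("wrist"); z=manip.get_obs()["position"][2]; zs.append(z)
    roi=cv2.resize(im[85:185,205:315],None,fx=S,fy=S,interpolation=cv2.INTER_CUBIC)
    m=cv2.morphologyEx((roi.max(2)>140).astype(np.uint8),cv2.MORPH_OPEN,np.ones((7,7)))
    n,l,s,_c=cv2.connectedComponentsWithStats(m);k=1+np.argmax(s[1:,4])
    h=cv2.convexHull(max(cv2.findContours((l==k).astype(np.uint8),0,1)[0],key=len))
    E=np.array([ray(c,((q[0][0]+.5)/S-.5+205,(q[0][1]+.5)/S-.5+85),.2817-.032)[:2] for q in h])
    r=least_squares(lambda x:np.hypot(E[:,0]-x[0],E[:,1]-x[1])-x[2],[.045,.008,.02],loss="soft_l1",f_scale=.0003); Q.append(r.x)
print(np.round(np.array(Q)*1000,2),np.mean(zs))
# lid: bright blob rows 185..325, cols 190..315
g=cv2.cvtColor(im,cv2.COLOR_BGR2GRAY); sub=g[180:330,185:320]
for row in (210,240,250,260,265,270,280,300,310,315,318,320,322,325): 
    print(row,g[row,185:320:5].tolist())
print("col253",g[180:215,253].tolist(),"\n",g[310:330,253].tolist())
E
```

```text
[[45.05  8.62 21.44]
 [45.03  8.81 21.45]
 [45.04  8.94 21.46]
 [45.09  9.02 21.43]
 [45.07  9.08 21.45]] 0.2816766747952898
210 [27, 26, 28, 27, 28, 25, 181, 174, 138, 117, 120, 124, 121, 124, 119, 119, 118, 113, 114, 106, 133, 228, 97, 54, 59, 58, 52]
240 [104, 111, 16, 125, 172, 195, 205, 213, 212, 214, 215, 206, 213, 216, 208, 211, 216, 214, 216, 211, 211, 211, 194, 170, 127, 14, 44]
250 [114, 20, 29, 177, 198, 211, 213, 210, 213, 205, 211, 216, 208, 209, 210, 213, 215, 210, 213, 220, 214, 210, 210, 194, 174, 100, 17]
260 [22, 14, 166, 196, 207, 210, 212, 204, 209, 189, 208, 206, 211, 213, 215, 210, 211, 217, 173, 213, 213, 209, 210, 206, 194, 159, 17]
265 [14, 14, 171, 198, 212, 211, 201, 209, 217, 209, 211, 214, 213, 217, 210, 210, 217, 210, 211, 204, 210, 209, 212, 205, 193, 164, 18]
270 [16, 14, 174, 201, 208, 204, 210, 214, 159, 209, 215, 215, 215, 210, 208, 220, 212, 212, 213, 187, 209, 212, 212, 205, 198, 164, 16]
280 [25, 17, 0, 185, 206, 212, 206, 210, 148, 214, 217, 209, 209, 217, 212, 213, 211, 211, 211, 193, 209, 208, 205, 202, 193, 146, 18]
300 [42, 13, 46, 45, 15, 1
[... 407 characters left out ...]
44, 178, 192, 193, 191, 194, 180, 43, 27, 40, 34, 32, 28, 28, 25, 29, 22]
320 [26, 41, 96, 84, 96, 113, 130, 126, 106, 102, 45, 43, 19, 73, 78, 22, 15, 29, 41, 49, 40, 28, 32, 30, 27, 32, 34]
322 [24, 19, 109, 103, 106, 120, 146, 126, 125, 112, 60, 54, 48, 36, 29, 25, 30, 41, 52, 54, 47, 33, 27, 27, 28, 24, 24]
325 [25, 22, 104, 105, 122, 127, 138, 135, 118, 55, 67, 57, 55, 59, 49, 44, 39, 48, 49, 58, 51, 50, 47, 29, 22, 28, 25]
col253 [27, 24, 26, 31, 26, 19, 135, 117, 115, 115, 118, 120, 115, 104, 165, 192, 95, 219, 125, 159, 219, 95, 189, 191, 110, 120, 119, 121, 118, 123, 122, 118, 131, 147, 156] 
 [208, 206, 205, 205, 208, 202, 196, 189, 190, 178, 77, 25, 30, 34, 53, 53, 54, 58, 56, 58]
```

```bash
python3 - <<'E'
from h import *
from scipy.optimize import least_squares
p=viewer.camera_params("wrist"); _,_,K,D=cam("wrist"); M=np.linalg.inv(np.array(p["T_tool_cam"])); c=(M[:3,:3],M[:3,3],K,D)
g=cv2.cvtColor(cv2.imread("pics/w4n.png"),cv2.COLOR_BGR2GRAY).astype(float)
row=g[262:272].mean(0); l=190+np.argmax(row[190:205]>95); r=300+np.argmax(row[300:325]<90)
col=g[:,250:257].mean(1); t=180+np.argmax(col[180:]>75); b=312+np.argmax(col[312:]<110)
obs=np.array([l-.5,r-.5,t-.5,b-.5]); print(obs)
a=np.linspace(0,2*np.pi,361)
def ext(x):
    ox,oy,h,f=np.array(x)/1000; th=np.linspace(0,np.pi/2,40)
    prof=[(.027,0)]+[(.027-f+f*np.cos(s),.048-f+f*np.sin(s)) for s in th]
    X=np.vstack([np.c_[ox+R*np.cos(a),oy+R*np.sin(a),0*a+h-z] for R,z in prof]); q=proj(c,X); return np.array([q[:,0].min(),q[:,0].max(),q[:,1].min(),q[:,1].max()])
for h in(189,191,193,195):
    s=least_squares(lambda x:ext([x[0],x[1],h,x[2]])-obs,[0,0,4],bounds=([-9,-9,.1],[9,9,15]),diff_step=1e-3,x_scale=[1,1,1]); print(h,np.round(s.x,2),np.round(s.fun,2))
E
```

```text
[193.5 312.5 185.5 319.5]
189 [-0.78  0.69 12.22] [-0.12  0.12  0.11 -0.1 ]
191 [-1.33  0.69 10.01] [-0.05  0.05  0.05 -0.04]
193 [-1.87  0.69  7.81] [ 0.02 -0.02 -0.02  0.02]
195 [-2.41  0.69  5.6 ] [ 0.1  -0.1  -0.09  0.08]
```

The lid sits at about (−1.5, +0.7) mm in the tool frame, and the block is at (45.05, 9.05) mm, so the shift needed is about (46.5, 8.4).

Call:
arm_command([
  {"dp": [14, 2.4, 0], "spin": 0},
  {"dp": [20, 4, 0], "spin": 0},
  {"dp": [12.5, 2, 5], "spin": 0},
  {"dp": [0, 0, 10], "spin": 0},
  {"dp": [0, 0, 0], "spin": 0},
])

```text
clock: 7.95
position: [0.4997, 0.0577, 0.2656]
ee_rot: [-0.056, 0.998, -0.0, -0.001]
ft_force: [-0.6, -0.6, -1.5]
grip_width: 0.613
grasp_force: 52.6
```

```bash
python3 - <<'E'
from h import *
P=[]
for _ in range(6): viewer.camera("scene"); P.append(manip.get_obs()["position"])
p=np.mean(P,0); print(np.round(P[-1],4),np.round(p,4),manip.get_obs()["clock"]); im=viewer.camera("scene"); c=cam("scene")
T=Ro.from_quat(manip.get_obs()["ee_rot"]).as_matrix(); L=p+T@[-.0015,.0007,0]
B=np.array([.5013,.0584]); print("lid xy",L[:2])
q=proj(c,[L[0],L[1],.05])[0]; x0,y0=int(q[0]-50),int(q[1]-50); S=6
v=cv2.resize(im[y0:y0+100,x0:x0+110],None,fx=S,fy=S,interpolation=cv2.INTER_CUBIC); a=np.linspace(0,6.28,120)
for ctr,R,z,col in((L,.027,p[2]-.193,(255,0,255)),(L,.027,p[2]-.193+.036,(255,0,255)),(L,.027,.0,(0,255,0)),(L,.027,.022,(0,255,0)),(L,.0215,.032,(0,255,255))):
    for k in proj(c,np.c_[ctr[0]+R*np.cos(a),ctr[1]+R*np.sin(a),0*a+z]): cv2.circle(v,(int((k[0]-x0+.5)*S),int((k[1]-y0+.5)*S)),1,col,-1)
cv2.imwrite("pics/pre.png",v)
E
```

```text
[0.5003 0.0577 0.2668] [0.5004 0.0577 0.2667] 8.25
lid xy [0.50179393 0.05852392]
```

View pics/pre.png

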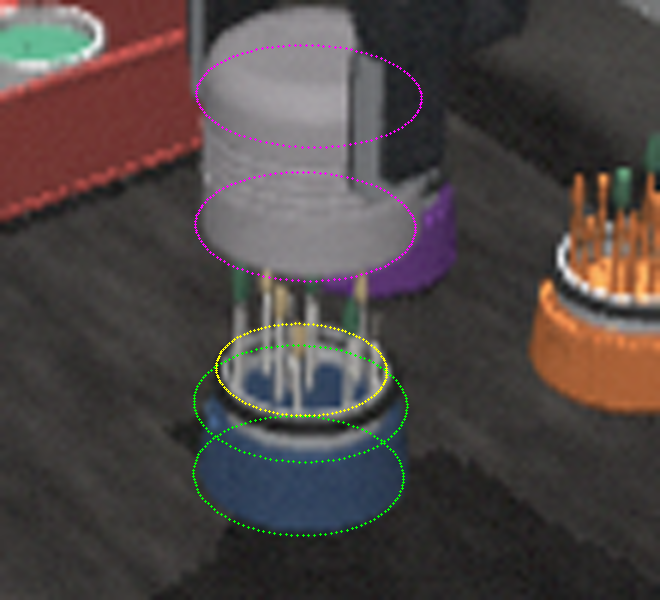

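The overlay puts the lid and the blue block coaxial to within about 1 mm, with the bur tips just under the mouth. I'll lower it straight down.

Call:
arm_command([
  {"dp": [0, 0, 5], "spin": 0},
  {"dp": [0, 0, 8], "spin": 0},
  {"dp": [0, 0, 8], "spin": 0},
  {"dp": [0, 0, 7], "spin": 0},
])

```text
clock: 8.7
position: [0.4997, 0.0577, 0.2376]
ee_rot: [-0.056, 0.998, -0.0, -0.0]
ft_force: [-0.2, -0.4, -0.9]
grip_width: 0.616
grasp_force: 52.6
```

Call:
arm_command([
  {"dp": [0, 0, 5], "spin": 0},
  {"dp": [0, 0, 4], "spin": 0},
  {"dp": [0, 0, 2], "spin": 0},
  {"dp": [0, 0, 0], "spin": 0},
])

```text
clock: 9.1
position: [0.4999, 0.0577, 0.2275]
ee_rot: [-0.056, 0.998, 0.0, -0.0]
ft_force: [-0.4, -0.1, -2.0]
grip_width: 0.616
grasp_force: 52.6
```

No bump so far. I'll go on in small steps to find the ring.

Call:
arm_command([
  {"dp": [0, 0, 2], "spin": 0},
  {"dp": [0, 0, 2], "spin": 0},
  {"dp": [0, 0, 0], "spin": 0},
])

```text
clock: 9.4
position: [0.4998, 0.0577, 0.2235]
ee_rot: [-0.056, 0.998, 0.0, -0.0]
ft_force: [-0.3, 0.1, -1.7]
grip_width: 0.615
grasp_force: 52.6
```

Call:
arm_command([
  {"dp": [0, 0, 1.5], "spin": 0},
  {"dp": [0, 0, 1.5], "spin": 0},
  {"dp": [0, 0, 0], "spin": 0},
])

```text
clock: 9.7
position: [0.4999, 0.0577, 0.2205]
ee_rot: [-0.056, 0.998, 0.0, -0.0]
ft_force: [-0.4, -0.8, -1.6]
grip_width: 0.615
grasp_force: 52.6
```

Call:
arm_command([
  {"dp": [0, 0, 1], "spin": 0},
  {"dp": [0, 0, 1], "spin": 0},
  {"dp": [0, 0, 0], "spin": 0},
], newtons=80)

```text
clock: 10.0
position: [0.5001, 0.0577, 0.219]
ee_rot: [-0.056, 0.998, 0.0, 0.0]
ft_force: [-0.7, -0.6, 3.0]
grip_width: 0.608
grasp_force: 83.1
```

Call:
arm_command([
  {"dp": [0, 0, 1], "spin": 0},
  {"dp": [0, 0, 0], "spin": 0},
])

```text
clock: 10.2
position: [0.5, 0.0578, 0.2178]
ee_rot: [-0.056, 0.998, 0.0, 0.0]
ft_force: [0.9, 0.6, 2.9]
grip_width: 0.606
grasp_force: 82.9
```

Call:
arm_command([
  {"dp": [0, 0, 1], "spin": 0},
  {"dp": [0, 0, 0], "spin": 0},
])

```text
clock: 10.4
position: [0.4996, 0.0577, 0.2162]
ee_rot: [-0.056, 0.998, -0.0, -0.0]
ft_force: [0.0, 0.0, -2.7]
grip_width: 0.608
grasp_force: 83.7
```

Call:
arm_command([
  {"dp": [0, 0, 1], "spin": 0},
  {"dp": [0, 0, 0], "spin": 0},
])

```text
clock: 10.6
position: [0.4996, 0.0577, 0.2151]
ee_rot: [-0.056, 0.998, -0.0, -0.001]
ft_force: [0.5, 0.5, -3.9]
grip_width: 0.609
grasp_force: 83.9
```

Call:
arm_command([
  {"dp": [0, 0, 1], "spin": 0},
  {"dp": [0, 0, 0], "spin": 0},
])

```text
clock: 10.8
position: [0.4999, 0.0577, 0.2149]
ee_rot: [-0.056, 0.998, 0.0, -0.0]
ft_force: [-2.0, 0.1, 3.1]
grip_width: 0.607
grasp_force: 84.3
```

Call:
arm_command([
  {"dp": [0, 0, 1], "spin": 0},
  {"dp": [0, 0, 0], "spin": 0},
])

```text
clock: 11.0
position: [0.5, 0.0577, 0.2148]
ee_rot: [-0.056, 0.998, 0.0, -0.0]
ft_force: [-8.4, -1.9, 15.6]
grip_width: 0.605
grasp_force: 85.9
```

The click shows: the force fell away at about 0.216, and it is now firm at 0.2149. I'll press a little more and ease the sideways load.

Call:
arm_command([
  {"dp": [0.5, 0, 0.5], "spin": 0},
  {"dp": [0, 0, 0], "spin": 0},
  {"dp": [0, 0, 0], "spin": 0},
])

```text
clock: 11.3
position: [0.4998, 0.0577, 0.2148]
ee_rot: [-0.055, 0.998, 0.0, 0.001]
ft_force: [-8.5, -1.2, 18.1]
grip_width: 0.609
grasp_force: 86.4
```

```bash
python3 - <<'E'
from h import *
F=[];P=[];Q=[]
for _ in range(6): viewer.camera("scene"); o=manip.get_obs(); F.append(o["ft_force"]);P.append(o["position"]);Q.append(o["torque"])
print(np.round(F,1),np.round(np.mean(P,0),4),np.round(np.mean(Q,0),2),np.round(o["ee_rot"],4),o["grasp_force"],o["clock"])
E
```

```text
[[-7.  -0.9 19.4]
 [-7.8 -1.6 18.1]
 [-7.4 -1.4 18.6]
 [-7.5 -1.3 18.8]
 [-7.6 -1.5 20.2]
 [-8.3 -1.2 19.5]] [0.4998 0.0576 0.2148] [-0.41  1.63 -0.01] [-5.550e-02  9.985e-01  2.000e-04  5.000e-04] 86.35267090983689 11.6
```

```bash
python3 -c "
from h import *
print(manip.hand_in())"
```

```text
the job is handed in; nothing more can be done
None
```

I handed the job in with the lid clicked past the ring on the blue block and seated at the expected height. The gripper still holds it and presses down with about 20 N. I judged the seat from height and force, with no final picture of it.

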